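# Draw out the sprung arm of a sleeve jig and hold it open

## Task

Press the lock button of the sleeve jig so that its telescoping arm springs free, then take hold of the upright stop at the arm's end and draw the arm out against its spring until the pointer on the arm lines up with the line of the index clip on the rule. Finish while still gripping the stop steadily there, so that a colleague can slip the next sleeve onto the spigot, and leave the other things on the bench undisturbed.

Things in the scene. Friction and masses are not known exactly. Their poses are not given: they have to be found in the camera images.
- jig: Sleeve jig, bolted to the bench; place and yaw vary. Base plate 124 (x) x 280 (y) x 12 mm, origin at the centre of its underside. The arm draws out along the jig's +y. A 30 mm square tube lies along x 0, y -132 to -8, top z 44. A grey tower 52 (x) x 36 mm stands over it at y -56 to -20, up to z 92.
- spigot_tip (a point): End of the fixed steel spigot (20 mm diameter) that points along +y from the tower: x 0, y 17, z 70 mm in the jig's frame. The sleeve goes on it; the arm's stop faces it.
- rule_zero (a point): Zero line of the graduated steel rule fixed beside the arm: x 38, y 36, z 34 mm (its top) in the jig's frame. The rule is 28 mm wide (x 24 to 52) and runs to y 140; lines every 5 mm, longer every 10, longest at 0, 50 and 100 mm, counting along +y.
- button_top (a point): Centre of the top of the round black lock button, 18 mm in diameter, on the tube at the end away from the stop: x 0, y -100, z 66 mm in the jig's frame when up, in a square housing 34 mm wide, top z 56. Press straight down: 7 mm travel, sprung, 2.4 N to start, 5.2 N fully down. It rises again when let go.
- lock_button (a joint): Travel of the lock button, m: 0 up, 0.007 fully down. The latch lets go of the arm when the button is more than 0.005 down; nothing else frees the arm.
- stop_top (a point): Centre of the top of the upright stop plate at the end of the telescoping arm: x 0, y 36 + joint stop_arm, z 113 mm in the jig's frame. Plate 30 mm wide (x), 12 mm thick (y); it stands on the end block (34 x 22 mm, top z 47) of an 18 mm square bar; a 5 mm rubber pad, 26 mm wide, faces the spigot at z 70. Grip the plate near its top, across thickness or width.
- pointer_line (a point): White line at the tip of the pointer, a blade on the arm's end block reaching over the rule: x 37.5, y 36 + joint stop_arm, z 38 mm in the jig's frame, level in y with the middle of the stop plate. On the rule's zero when the arm is home.
- index_line (a point): White line on the tip of the index clip, a small dark clip with brass thumbscrew clamped on the rule (cannot move), top z 40: x 40.5, z 38 mm in the jig's frame; it stands at 45 to 85 mm on the rule, varying. Axes as the jig's. The arm is set when pointer_line has the same jig y; the pointer passes the clip freely.
- stop_arm (a joint): How far the telescoping arm is drawn out, m: 0 home and latched, 0.105 end stop; it equals the rule's reading at the pointer. Unlatched, the arm springs out to about 0.011 and rests; farther out it works against a spring of 110 N/m (about 8 N at 0.085) and slides back to about 0.016 if let go.
- sleeve_a: Bystander: red plastic sleeve, 25 mm in diameter, 45 mm high, standing beside the jig on the robot's side. Origin under its centre.
- sleeve_b: Bystander: another such red sleeve beside the jig.
- print_pad: Bystander: domed dark rubber printing pad, 52 mm in diameter, 58 mm high, beyond the jig. Origin under its centre.
- tape_roll: Bystander: brown cardboard ring of a tape roll, 84 mm in diameter, 25 mm high, lying beyond the jig. Origin under its centre.
- screwdriver: Bystander: screwdriver 160 mm long lying beside the jig on the robot's side.
- thinner: Bystander: white bottle, 60 mm in diameter, 150 mm high, far left. Origin under its centre.
- spare_mandrel: Bystander: turned steel mandrel, foot 40 mm in diameter, 53 mm high, standing at the left. Origin under its centre.
- ink_cup: Bystander: open steel ink cup, 90 mm in diameter, 40 mm high, at the right. Origin under its centre.

How it is judged:
On the way, in this order (a step that is already met when the one before it is completed fails the run):
1. the lock button is pressed down (value of joint lock_button above 0.0048 m).
2. the arm, freed, is in the gripper and drawn out past 25 mm (value of joint stop_arm above 0.025 m and contact force between the fingers and stop_arm above 12 N), for 0.2 s.
At the end, for the whole second after the job is handed in: The arm is held in the gripper (pinched: finger forces on it adding up to over 12 N) with its pointer line within 4 mm of the index clip's line along the rule, and stays still (under 10 mm/s) (y of pointer_line in the frame of index_line between -0.004 and 0.004 m and velocity of joint stop_arm between -0.01 and 0.01 m/s and contact force between the fingers and stop_arm above 12 N); the arm keeps its last pose, push and grip.
It fails at once if a bystander is moved more than 30 mm or tipped over (distance of any of sleeve_a, sleeve_b, print_pad, tape_roll, screwdriver, thinner, spare_mandrel, ink_cup from where it was at the start of the episode above 0.03 m or angle between any of sleeve_a, sleeve_b, print_pad, tape_roll, thinner, spare_mandrel, ink_cup's own z axis and vertical above 0.5 rad).
It also fails if it takes over 42 s, if anything falls off the work surface, if the arm or the gripper's body presses on something with over 40 N, if the wrist force passes 120 N, or if a joint passes its speed limit or range.

## Robot

A 7-joint arm with a two-finger parallel gripper is mounted at the origin on the work surface. World frame = base frame: x ahead of the robot, y to its left, z up, the work surface at z = 0. Lengths are in m, angles in rad, forces in N, time in s.
With the tool pointing down it reaches from about 0.425 to 0.8 m from the base axis. Payload 8.3 kg.
Tool frame: the origin (TCP) lies at the very end of the fingers, on their centre line; the grasp point (between the pads) lies 19 mm behind it; z points along the fingers, y is the line along which they close (so a half turn about z gives the same grasp; the last joint's range is limited). The gripper opens to 85 mm and grips with 20 to 120 N. Pads are 22 mm wide; open, the fingers measure 114 mm over their backs; the gripper's body (76 mm by 85 mm) begins 54 mm behind the grasp point. The pads swing forward as they close: fully open they stand 13 mm farther back than shut.
Start: joints at [-1.177, 0.383, 0.016, 1.37, -0.006, 1.388, -0.046], TCP at [0.276, 0.561, 0.231] pointing down, gripper open.
Joint ranges: [-2.95, 2.95], [-0.25, 2.06], [-1.52, 1.56], [0.18, 2.33], [-1.44, 4.58], [0.02, 2.06], [-3.01, 3.01]. Speed limits (rad/s): [2.39, 2.39, 3.01, 3.01, 3.14, 3.14, 3.14].

## Interface

Orientations are given as a unit quaternion [x, y, z, w].
In Python, from bench import bot, read_camera, get_calibration, order gives the robot as it stands.
- The arm moves only by the tool arm_command, never from a script. Its argument "targets" is a list of rows, each an object with "twist": the turn, a rotation vector about the tool's x, y, z in rad, a list of three; "slide": the shift along the tool's x, y, z in mm, a list of three; "jaw": the closure, from 0 (fully open) to 1 (shut). In form: [{"twist": [ax, ay, az], "slide": [tx, ty, tz], "jaw": jaw}, ...]. A call has 1 to 8 rows; each row is the pose to reach, as a shift and turn from the pose commanded when the call began, along the tool's axes at that moment; what a row does not reach only later rows make up. A row lasts 1/10 s, in which the tool goes at most 50 mm and 8.59 degrees, less where a joint would pass 70% of its speed; a pose out of reach is approached as far as the arm can. A call with a gripper value outside its range is refused whole. The fingers move at their own pace and stop on an object; "force" is the grip in N (left out, the last holds). Time passes only in rows, so rows that repeat a pose let the fingers close. It gives the time, the measured TCP pose, the force, the opening and the grip force at its end, in the units of the state.
- bot.state(): the state, without advancing time (a new reading comes with each control period).
- read_camera(name): name is "scene" or "top"; returns the picture (480x640x3 uint8, red, green, blue); there is no depth.
- get_calibration(name): a dict with "fx", "fy", "cx", "cy" (pixels), "dist_coeffs" ([k1, k2, p1, p2, k3] as OpenCV has them; the pictures are not rectified), "rvec" (rotation vector, rad) and "tvec" (3), from world to camera coordinates, as OpenCV has them. Camera axes: x right, y down, z forward; pixel columns grow to the right and rows downward; lengths in m; the calibration is good to about 2 mm. A picture is of the moment at which its call begins. get_calibration takes no time and is no camera call.
- order.hand_in(): hands the job in; it is judged then, once.
The state is a dict: "clock": time; "joint_pos": joint angles; "joint_vel": joint speeds; "joint_torque": joint torques, N m; "tcp_pos": TCP position; "tool_rot": TCP orientation; "contact_force": force on the tool from outside, world axes, zero at the start; "wrist_torque": the same for the moment, N m; "finger_gap": opening from 0.0 (shut) to 1.0 (fully open); "grasp_force": force on a finger pad.
Only numpy, scipy, OpenCV 4.12 (cv2) and the standard library are available. Lean on these libraries where they do the work, as an engineer would, in place of code of your own. Each camera call takes 0.05 s, during which the arm holds its last target. There are 200 camera calls.

## Working session

There is one attempt and no reset: what is moved stays moved. The work goes in short steps, Python scripts to look and compute and a tool call to move; the robot and the scene stay as the last step left them, time stands still between calls to the robot, and variables do not carry over. Pictures are saved under pics/ and viewed, at most 10 in all, crops included, and the job is handed in when it is done.

Besides the shell and the picture viewer there is one more tool, called after "Emit:" as a command line: name --argument value ..., lists and objects as JSON in quotes. arm_command: Moves the arm, as the interface text tells. Its arguments: {"type":"object","properties":{"targets":{"type":"array","items":{"type":"object","properties":{"twist":{"type":"array","items":{"type":"number"}},"slide":{"type":"array","items":{"type":"number"}},"jaw":{"type":"number"}}}},"force":{"type":"number"}},"required":["targets"]}

```bash
mkdir -p pics
python3 - <<'E'
from bench import *
import cv2
for n in("scene","top"):
    im=read_camera(n); cv2.imwrite(f"pics/{n}0.png",im[...,::-1]); print(n,get_calibration(n))
s=bot.state(); print({k:s[k] for k in("clock","tcp_pos","tool_rot","finger_gap","contact_force")})
E
```

```text
scene {'fx': 581.6346406672343, 'fy': 581.6346406672343, 'cx': 301.41176575636393, 'cy': 246.82168893098546, 'dist_coeffs': array([0.0043902, 0.       , 0.       , 0.       , 0.       ]), 'rvec': array([ 0.69303537,  2.67051476, -1.05541224]), 'tvec': array([ 0.49778398, -0.13885527,  1.67941793])}
top {'fx': 461.96931128021725, 'fy': 461.96931128021725, 'cx': 319.8694741383009, 'cy': 238.77668421201992, 'dist_coeffs': array([-0.02208751,  0.        ,  0.        ,  0.        ,  0.        ]), 'rvec': array([ 2.18405995, -2.21180062,  0.05887295]), 'tvec': array([-0.00583559,  0.5657715 ,  0.9860297 ])}
{'clock': 0.1, 'tcp_pos': array([0.27542728, 0.56056146, 0.23037   ]), 'tool_rot': array([ 2.26390447e-01,  9.74036256e-01, -8.33714136e-04, -2.04113220e-04]), 'finger_gap': 0.9960575159730024, 'contact_force': array([-0.61744421,  0.29499754,  0.12967382])}
```

View pics/scene0.png

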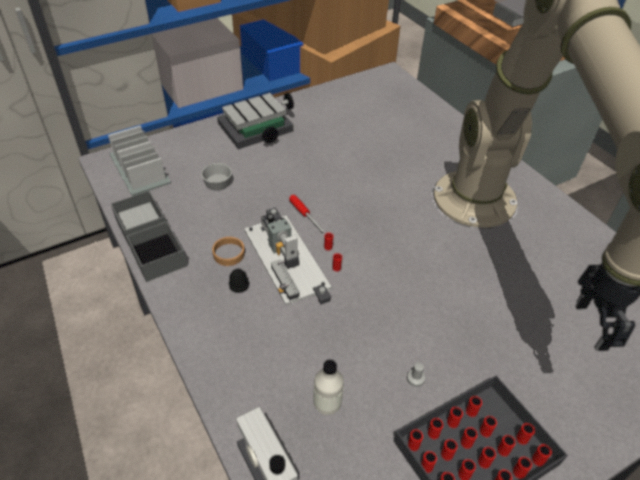

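View pics/top0.png

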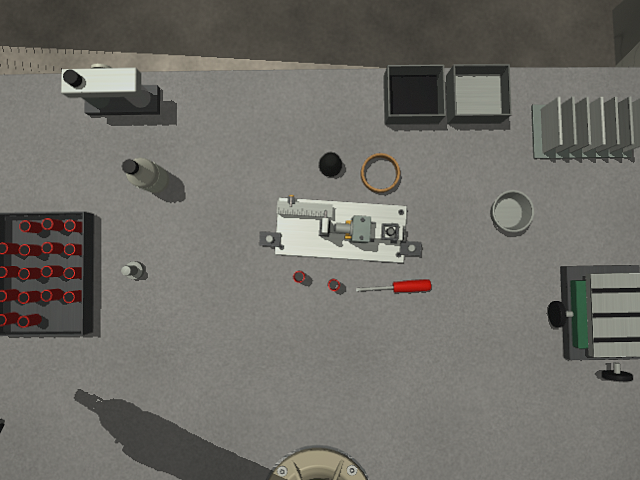

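The scene view shows the jig near (285,258). In the top view its plate spans about (277,199) to (408,262), with the button at about (391,231), the stop at about (325,227) and the clip at about (291,203). Next I'll enlarge the jig.

```bash
cat > h.py <<'E'
import numpy as np, cv2
from bench import *
from scipy.spatial.transform import Rotation as R
def ray(cam,px,z):
    c=get_calibration(cam);K=np.array([[c['fx'],0,c['cx']],[0,c['fy'],c['cy']],[0,0,1]])
    u=cv2.undistortPoints(np.array([[px]],float),K,c['dist_coeffs'])[0,0]
    M=cv2.Rodrigues(c['rvec'])[0];o=-M.T@c['tvec'];d=M.T@np.array([u[0],u[1],1])
    return o+d*(z-o[2])/d[2]
def proj(cam,P):
    c=get_calibration(cam);K=np.array([[c['fx'],0,c['cx']],[0,c['fy'],c['cy']],[0,0,1]])
    return cv2.projectPoints(np.array(P,float).reshape(-1,1,3),c['rvec'],c['tvec'],K,c['dist_coeffs'])[0][:,0]
def crop(cam,x0,y0,w,h,s,name):
    im=read_camera(cam)[y0:y0+h,x0:x0+w,::-1]
    cv2.imwrite(f"pics/{name}.png",cv2.resize(im,None,fx=s,fy=s,interpolation=cv2.INTER_CUBIC))
E
python3 - <<'E'
from h import *
crop("top",265,185,160,90,5,"t1")
im=read_camera("top")
# white plate: bright pixels in region
g=im[185:275,265:425].min(2);m=(g>190).astype(np.uint8)
n,l,st,ce=cv2.connectedComponentsWithStats(m);k=1+np.argmax(st[1:,4]);print(st[k],[g.min(),np.median(g),g.max()])
pts=np.argwhere(l==k)[:,::-1]+[265,185]
r=cv2.minAreaRect(pts.astype(np.float32));b=cv2.boxPoints(r);print(b)
W=np.array([ray("top",p,.012) for p in b]);print(W.round(4),W.mean(0))
print(np.linalg.norm(W-np.roll(W,1,0),axis=1))
E
```

```text
[  10   30  119   46 2209] [np.uint8(0), np.float64(125.0), np.uint8(228)]
[[274.42072 252.95172]
 [277.59314 214.88277]
 [395.938   224.74484]
 [392.76556 262.81378]]
[[ 0.5363  0.0858  0.012 ]
 [ 0.6189  0.0783  0.012 ]
 [ 0.5942 -0.1788  0.012 ]
 [ 0.5116 -0.1702  0.012 ]] [ 0.56527102 -0.04623323  0.012     ]
[0.25725746 0.08303223 0.25832695 0.08304883]
```

View pics/t1.png

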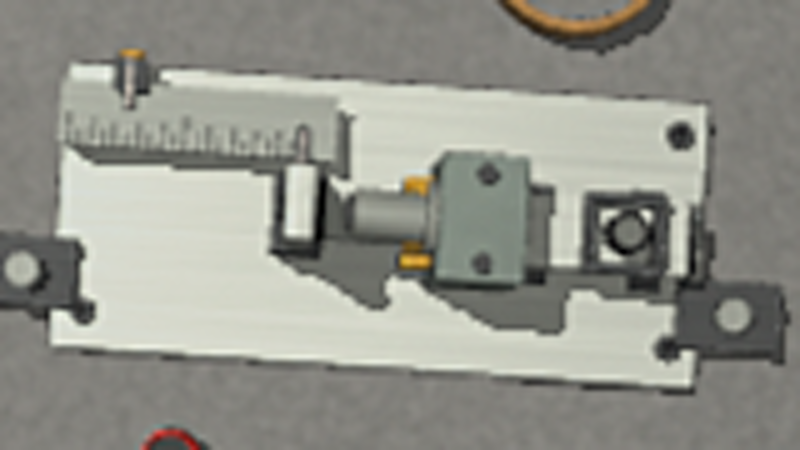

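The crop shows plate corners at about (72,64), (708,103), (692,390) and (52,346). The button is at (630,231), the stop top at (302,203), the pointer line at (303,140) and the clip line at (129,100), all in 5x crop pixels.

Run:
```python
from h import *
c=lambda u,v:(265+(u+.5)/5-.5,185+(v+.5)/5-.5)
P=[((72,64),(62,140,12)),((708,103),(62,-140,12)),((692,390),(-62,-140,12)),((52,346),(-62,140,12)),((630,231),(0,-100,66)),((302,203),(0,36,113)),((303,140),(37.5,36,38))]
J=np.array([p[1] for p in P])/1000.
W=np.array([ray("top",c(*p[0]),j[2]) for p,j in zip(P,J)])
a=J[:,:2]-J[:,:2].mean(0);b=W[:,:2]-W[:,:2].mean(0)
th=np.arctan2((a[:,0]*b[:,1]-a[:,1]*b[:,0]).sum(),(a*b).sum());Rz=np.array([[np.cos(th),-np.sin(th)],[np.sin(th),np.cos(th)]])
t=W[:,:2].mean(0)-Rz@J[:,:2].mean(0)
print("yaw",th,"t",t);print(((W[:,:2]-t)@Rz*1000).round(1))
np.savez("jig",th=th,t=t)
i=ray("top",c(129,100),.038)[:2];print("index jig mm",((i-t)@Rz*1000-[0,36]).round(1))
for n,j in dict(button=(0,-.1),stop=(0,.036)).items(): print(n,Rz@j+t, np.linalg.norm(Rz@j+t))
s=bot.state();print(R.from_quat(s['tool_rot']).as_matrix().round(4),s['tcp_pos'])
```

```text
yaw -0.07483741901601747 t [ 0.58420877 -0.05865814]
[[  62.8  138.7]
 [  63.1 -139.2]
 [ -62.2 -138.8]
 [ -60.4  139.1]
 [   0.9 -100. ]
 [   0.3   35.8]
 [  33.    36.3]]
index jig mm [45.4 75.1]
button [ 0.57673201 -0.15837824] 0.5980831665321685
stop [ 0.5869004 -0.0227589] 0.5873415063164844
[[-8.975e-01  4.411e-01 -5.000e-04]
 [ 4.411e-01  8.975e-01 -1.100e-03]
 [ 0.000e+00 -1.200e-03 -1.000e+00]] [0.27551799 0.56065994 0.23066309]
```

Emit:
arm_command --targets '[{"twist": [0, 0, -0.05], "slide": [-40, -35, 0], "jaw": 1}, {"twist": [0, 0, -0.1], "slide": [-75, -65, 0], "jaw": 1}, {"twist": [0, 0, -0.15], "slide": [-110, -96, 0], "jaw": 1}, {"twist": [0, 0, -0.2], "slide": [-147, -128, 0], "jaw": 1}, {"twist": [0, 0, -0.25], "slide": [-184, -160, 0], "jaw": 1}, {"twist": [0, 0, -0.3], "slide": [-220, -192, 0], "jaw": 1}, {"twist": [0, 0, -0.34], "slide": [-257, -224, 0], "jaw": 1}, {"twist": [0, 0, -0.382], "slide": [-290, -253, 0], "jaw": 1}]' --force 40

```text
clock: 1.0
tcp_pos: [0.4249, 0.2034, 0.2314]
tool_rot: [0.037, 0.999, 0.0, 0.0]
contact_force: [1.4, 0.9, -0.1]
finger_gap: 0.0
grasp_force: 0.0
```

Emit:
arm_command --targets '[{"twist": [0, 0, 0], "slide": [-22, -44, 0], "jaw": 1}, {"twist": [0, 0, 0], "slide": [-44, -88, 0], "jaw": 1}, {"twist": [0, 0, 0], "slide": [-67, -131, 0], "jaw": 1}, {"twist": [0, 0, 0], "slide": [-89, -175, 0], "jaw": 1}, {"twist": [0, 0, 0], "slide": [-111, -219, 0], "jaw": 1}, {"twist": [0, 0, 0], "slide": [-134, -262, 20], "jaw": 1}, {"twist": [0, 0, 0], "slide": [-156, -306, 40], "jaw": 1}, {"twist": [0, 0, 0], "slide": [-170, -340, 70], "jaw": 1}]'

```text
clock: 1.8
tcp_pos: [0.5694, -0.1461, 0.1638]
tool_rot: [0.037, 0.999, -0.0, 0.002]
contact_force: [1.8, 1.0, -0.6]
finger_gap: 0.001
grasp_force: 0.0
```

```bash
cat >> h.py <<'E'
d=np.load
def jig():
    f=np.load("jig.npz");th=float(f['th']);return R.from_euler('z',th).as_matrix(),np.r_[f['t'],0]
def goal(p):  # p jig mm for TCP -> slide in tool mm
    Rj,t=jig();s=bot.state();M=R.from_quat(s['tool_rot']).as_matrix()
    print("slide",(M.T@(Rj@(np.array(p)/1000)+t-s['tcp_pos'])*1000).round(1),"tcp in jig",(Rj.T@(s['tcp_pos']-t)*1000).round(1),"F",s['contact_force'].round(1),"gap",s['finger_gap'],s['grasp_force'],"t",s['clock'],"tool in jig",R.from_matrix(Rj.T@M).as_euler('xyz').round(3))
E
python3 - <<'E'
from h import *
read_camera("top");goal((0,-100,70))
E
```

```text
slide [-11.5  -4.2  87. ] tcp in jig [-11.  -95.3 157. ] F [-2.9 -3.2 -4.2] gap -0.003434156815878168 0.0 t 1.85 tool in jig [-3.137 -0.005  3.134]
```

Emit:
arm_command --targets '[{"twist": [0, 0, 0], "slide": [-11, -4, 40], "jaw": 1}, {"twist": [0, 0, 0], "slide": [-11, -4, 70], "jaw": 1}, {"twist": [0, 0, 0], "slide": [-11, -4, 78], "jaw": 1}, {"twist": [0, 0, 0], "slide": [-11, -4, 78], "jaw": 1}, {"twist": [0, 0, 0], "slide": [-11, -4, 78], "jaw": 1}]'

```text
clock: 2.35
tcp_pos: [0.5791, -0.1484, 0.0867]
tool_rot: [0.037, 0.999, -0.0, 0.001]
contact_force: [0.5, -0.7, -0.7]
finger_gap: -0.001
grasp_force: 0.0
```

Run:
```python
from h import *
goal((0,-100,60)); crop("top",265,185,160,90,5,"t2"); crop("scene",215,180,140,130,4,"s2")
```

```text
slide [  1.7 -10.2  26.7] tcp in jig [  1.7 -89.8  86.7] F [ 0.5 -0.7 -0.7] gap -0.0012363479827657735 0.0 t 2.35 tool in jig [-3.141e+00  2.000e-03 -3.141e+00]
```

View pics/s2.png

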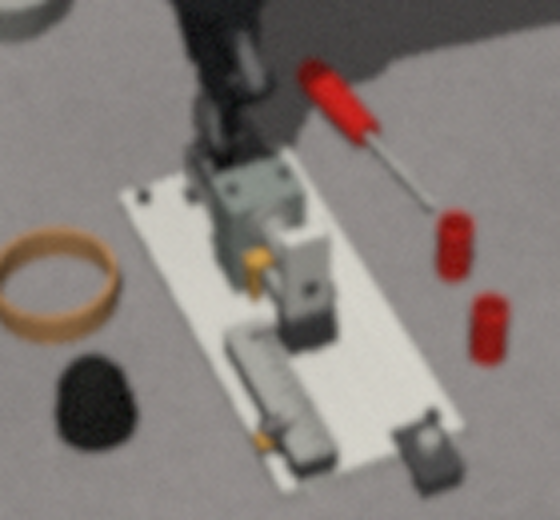

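The scene view shows the shut fingers just behind the tower at about (225,150), over the button. The arm is still home and the bystanders are untouched.

Emit:
arm_command --targets '[{"twist": [0, 0, 0], "slide": [1.5, -10, 0], "jaw": 1}, {"twist": [0, 0, 0], "slide": [1.5, -10, 10], "jaw": 1}, {"twist": [0, 0, 0], "slide": [1.5, -10, 18], "jaw": 1}, {"twist": [0, 0, 0], "slide": [1.5, -10, 22], "jaw": 1}, {"twist": [0, 0, 0], "slide": [1.5, -10, 25], "jaw": 1}, {"twist": [0, 0, 0], "slide": [1.5, -10, 27], "jaw": 1}, {"twist": [0, 0, 0], "slide": [1.5, -10, 27.5], "jaw": 1}, {"twist": [0, 0, 0], "slide": [1.5, -10, 27.5], "jaw": 1}]'

```text
clock: 3.25
tcp_pos: [0.5758, -0.1585, 0.059]
tool_rot: [0.038, 0.999, 0.0, -0.0]
contact_force: [-8.3, 0.7, 16.3]
finger_gap: 0.004
grasp_force: 8.3
```

Run:
```python
from h import *
goal((0,-100,60)); crop("top",265,185,160,90,5,"t3"); goal((0,-100,60))
```

```text
slide [-0.9  0.2 -1. ] tcp in jig [  -0.9 -100.2   59. ] F [-8.3  0.7 16.3] gap 0.003897484241417739 8.288213163614273 t 3.25 tool in jig [ 3.141 -0.     3.141]
slide [-0.9  0.2 -1. ] tcp in jig [  -0.9 -100.2   59. ] F [-7.8  0.4 16.6] gap 4.435669209848069e-05 8.257753998041153 t 3.3 tool in jig [ 3.141 -0.     3.141]
```

View pics/t3.png

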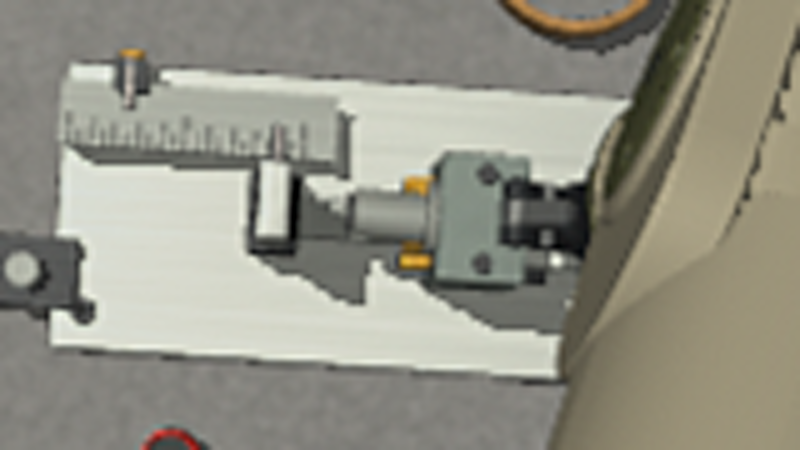

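The button is fully down. The pointer has moved from x≈303 to x≈278 (about 11 mm), so the arm is free. Next I'll rise and go over the stop.

Emit:
arm_command --targets '[{"twist": [0, 0, 0], "slide": [0, 0, -30], "jaw": 1}, {"twist": [0, 0, 0], "slide": [0, 0, -75], "jaw": 1}, {"twist": [0, 0, 0], "slide": [0, 10, -100], "jaw": 0.4}, {"twist": [0, 0, 0], "slide": [0, 58, -100], "jaw": 0.4}, {"twist": [0, 0, 0], "slide": [0, 105, -100], "jaw": 0.4}, {"twist": [0, 0, 0], "slide": [0, 147, -100], "jaw": 0.4}, {"twist": [0, 0, 0], "slide": [0, 147, -80], "jaw": 0.4}, {"twist": [0, 0, 0], "slide": [0, 147, -80], "jaw": 0.4}]'

```text
clock: 4.1
tcp_pos: [0.5854, -0.0092, 0.135]
tool_rot: [0.035, 0.999, -0.0, -0.002]
contact_force: [0.1, -1.0, -0.9]
finger_gap: 0.602
grasp_force: 0.0
```

Emit:
arm_command --targets '[{"twist": [0, 0, 0], "slide": [0, 0, 0], "jaw": 0.4}, {"twist": [0, 0, 0], "slide": [0, 0, 0], "jaw": 0.4}]'

```text
clock: 4.3
tcp_pos: [0.5873, -0.0133, 0.1383]
tool_rot: [0.039, 0.999, -0.0, 0.0]
contact_force: [-1.0, -0.5, -0.6]
finger_gap: 0.601
grasp_force: 0.0
```

Run:
```python
from h import *
goal((0,47,84))
```

```text
slide [-0.3  1.6 54.3] tcp in jig [ -0.3  45.4 138.3] F [-1.  -0.5 -0.6] gap 0.6005241511896481 0.0 t 4.3 tool in jig [-3.141e+00  1.000e-03  3.139e+00]
```

Emit:
arm_command --targets '[{"twist": [0, 0, 0], "slide": [0, 1, 20], "jaw": 0.4}, {"twist": [0, 0, 0], "slide": [0, 1, 40], "jaw": 0.4}, {"twist": [0, 0, 0], "slide": [0, 1, 53], "jaw": 0.4}, {"twist": [0, 0, 0], "slide": [0, 1, 53], "jaw": 0.4}, {"twist": [0, 0, 0], "slide": [0, 1, 53], "jaw": 0.7}, {"twist": [0, 0, 0], "slide": [0, 1, 53], "jaw": 1}, {"twist": [0, 0, 0], "slide": [0, 1, 53], "jaw": 1}, {"twist": [0, 0, 0], "slide": [0, 1, 53], "jaw": 1}]' --force 50

```text
clock: 5.1
tcp_pos: [0.5879, -0.0107, 0.0859]
tool_rot: [0.038, 0.999, 0.0, 0.001]
contact_force: [-1.0, -0.0, 5.7]
finger_gap: 0.132
grasp_force: 50.3
```

Emit:
arm_command --targets '[{"twist": [0, 0, 0], "slide": [0, 0, 0], "jaw": 1}, {"twist": [0, 0, 0], "slide": [0, 0, 0], "jaw": 1}, {"twist": [0, 0, 0], "slide": [0, 0, 0], "jaw": 1}]'

```text
clock: 5.4
tcp_pos: [0.5879, -0.0107, 0.0859]
tool_rot: [0.037, 0.999, 0.0, 0.001]
contact_force: [-1.5, 0.4, 5.9]
finger_gap: 0.127
grasp_force: 50.3
```

Run:
```python
from h import *
goal((0,111,84))
```

```text
slide [ 0.2 62.9  1.9] tcp in jig [ 0.1 48.1 85.9] F [-1.5  0.4  5.9] gap 0.12743272238710246 50.34432291984558 t 5.4 tool in jig [3.141e+00 2.000e-03 3.141e+00]
```

The stop is gripped, so I'll draw the arm out.

Emit:
arm_command --targets '[{"twist": [0, 0, 0], "slide": [0, 8, 0], "jaw": 1}, {"twist": [0, 0, 0], "slide": [0, 18, 0], "jaw": 1}, {"twist": [0, 0, 0], "slide": [0, 28, 0], "jaw": 1}, {"twist": [0, 0, 0], "slide": [0, 38, 0], "jaw": 1}, {"twist": [0, 0, 0], "slide": [0, 48, 0], "jaw": 1}, {"twist": [0, 0, 0], "slide": [0, 56, 0], "jaw": 1}, {"twist": [0, 0, 0], "slide": [0, 61, 0], "jaw": 1}, {"twist": [0, 0, 0], "slide": [0, 63, 0], "jaw": 1}]'

```text
clock: 6.2
tcp_pos: [0.5928, 0.0505, 0.0859]
tool_rot: [0.038, 0.999, -0.001, 0.001]
contact_force: [-1.1, -7.0, 8.0]
finger_gap: 0.134
grasp_force: 50.6
```

Emit:
arm_command --targets '[{"twist": [0, 0, 0], "slide": [0, 0, 0], "jaw": 1}, {"twist": [0, 0, 0], "slide": [0, 0, 0], "jaw": 1}, {"twist": [0, 0, 0], "slide": [0, 0, 0], "jaw": 1}, {"twist": [0, 0, 0], "slide": [0, 0, 0], "jaw": 1}, {"twist": [0, 0, 0], "slide": [0, 0, 0], "jaw": 1}]'

```text
clock: 6.7
tcp_pos: [0.5927, 0.05, 0.0858]
tool_rot: [0.038, 0.999, -0.001, 0.001]
contact_force: [-1.4, -5.3, 6.1]
finger_gap: 0.132
grasp_force: 50.5
```

Run:
```python
from h import *
goal((0,111,84)); crop("top",270,185,80,60,10,"t4"); crop("scene",255,220,100,90,6,"s4")
```

```text
slide [0.4 2.  1.8] tcp in jig [  0.4 109.   85.8] F [-1.4 -5.3  6.1] gap 0.1320635990510403 50.49493432044983 t 6.7 tool in jig [-3.14e+00  2.00e-03  3.14e+00]
```

View pics/t4.png

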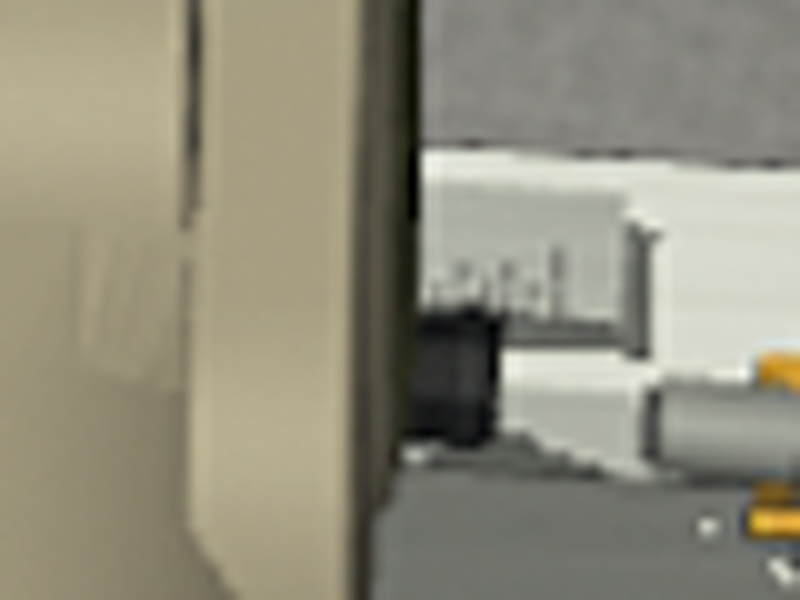

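View pics/s4.png

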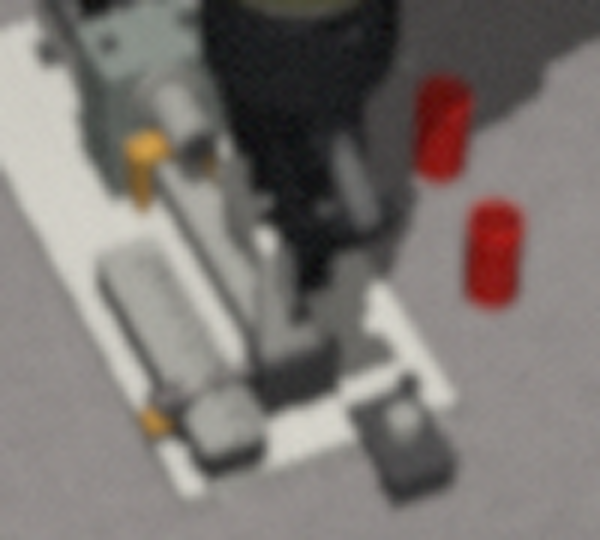

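The wrist hides the clip in the top view. The scene view shows the pointer close to the clip, around (210,390). I'll refine the clip reading using the rule's lines from the earlier clear picture.

Run:
```python
from h import *
from scipy.signal import find_peaks
Rj,t=jig()
ys=np.arange(34,142,.25)
def prof(f,x,z):
    im=cv2.cvtColor(cv2.imread(f),cv2.COLOR_BGR2GRAY).astype(np.float32)
    P=[Rj@(np.array([x,y,z])/1000)+t for y in ys]
    u=(proj("top",P)-[265,185]+.5)*5-.5
    return cv2.remap(im,u[:,:1].astype(np.float32),u[:,1:].astype(np.float32),1)[:,0]
for x in (28,30,32,34):
    p=np.convolve(prof("pics/t1.png",x,34),np.ones(5)/5,'same')
    k=find_peaks(-p,prominence=8)[0];print(x,(ys[k]-36).tolist())
for f in("t1","t3"):
  for x in (34,36,38,40,42):
    p=np.convolve(prof(f"pics/{f}.png",x,38),np.ones(5)/5,'same');k=find_peaks(p,prominence=12)[0]
    print(f,x,[(float(ys[i]-36),int(p[i])) for i in k])
  for x in (42,44,46):
    p=np.convolve(prof(f"pics/{f}.png",x,38),np.ones(5)/5,'same');m=(ys>101)
    print(f,x,"clip",p[(ys>=103)&(ys<=119)][::4].astype(int))
```

```text
28 [2.5, 11.0, 15.25, 21.5, 26.0, 30.25, 36.5, 40.75, 45.25, 51.25, 55.75, 60.5, 66.5, 70.5, 75.25, 81.25, 85.5, 96.25, 100.25]
30 [3.0, 11.25, 15.25, 26.0, 30.0, 41.0, 45.25, 51.5, 55.75, 60.0, 66.5, 70.75, 75.25, 81.5, 85.75, 90.25, 96.5, 100.5]
32 [3.25, 11.5, 15.25, 20.75, 30.25, 41.0, 45.25, 56.0, 60.0, 70.75, 75.25, 81.5, 85.75, 90.5, 96.5, 100.75]
34 [3.0, 11.0, 20.25, 30.25, 41.0, 45.5, 51.0, 60.25, 70.75, 81.5, 90.25, 100.75]
t1 34 [(0.75, 155), (6.5, 178), (14.25, 171), (25.5, 182), (33.25, 179), (43.75, 170), (54.75, 174), (63.25, 178), (73.75, 181), (84.25, 175), (95.5, 177), (103.0, 173)]
t1 36 [(0.75, 135), (6.0, 179), (14.75, 174), (25.5, 172), (33.5, 172), (44.5, 176), (55.0, 177), (66.25, 172), (73.75, 172), (85.0, 177), (96.0, 178), (103.0, 167)]
t1 38 [(-1.5, 123), (6.0, 174), (73.75, 174), (96.0, 175), (103.0, 165)]
t1 40 [(-1.5, 157), (4.75, 175), (70.25, 175), (90.25, 176)]
t1 42 [(68.75, 177), (100.75, 182)]
t1 42 clip [172 175 176 171 160 135 106  93 104 122 133 147 164 176 179 175 173]
t1 44 clip [173 178 180 173 158 131 103 100 129 157 161 161 167 175 176 17
[... 189 characters left out ...]
54.75, 175), (63.0, 180), (73.75, 182), (84.25, 177), (95.75, 180), (103.0, 174)]
t3 36 [(-1.5, 150), (4.0, 181), (11.5, 145), (16.5, 180), (25.5, 173), (33.5, 173), (44.5, 176), (55.0, 180), (63.25, 175), (73.75, 174), (85.0, 179), (96.0, 180), (103.0, 168)]
t3 38 [(-1.5, 154), (4.25, 178), (11.5, 145), (16.75, 176), (73.75, 175), (96.0, 177), (103.0, 166)]
t3 40 [(-1.5, 164), (4.25, 178), (30.25, 176), (90.25, 177)]
t3 42 [(68.75, 177), (100.75, 184)]
t3 42 clip [174 176 177 173 162 136 107  94 105 123 134 148 165 177 179 175 174]
t3 44 clip [175 180 182 175 159 132 104 102 130 158 163 163 169 176 177 174 173]
t3 46 clip [177 182 186 179 163 140 119 118 140 161 156 147 157 175 181 179 176]
```

Emit:
arm_command --targets '[{"twist": [0, 0, 0], "slide": [0, 1.5, 0], "jaw": 1}, {"twist": [0, 0, 0], "slide": [0, 3, 0], "jaw": 1}, {"twist": [0, 0, 0], "slide": [0, 3, 0], "jaw": 1}, {"twist": [0, 0, 0], "slide": [0, 3, 0], "jaw": 1}, {"twist": [0, 0, 0], "slide": [0, 3, 0], "jaw": 1}]'

```text
clock: 7.3
tcp_pos: [0.5929, 0.0528, 0.0858]
tool_rot: [0.038, 0.999, -0.001, 0.001]
contact_force: [-0.4, -6.1, 7.5]
finger_gap: 0.127
grasp_force: 50.5
```

Run:
```python
from h import *
goal((0,111.5,84))
ims=np.mean([read_camera("scene").astype(float) for _ in range(10)],0).astype(np.uint8)
c=ims[262:307,262:322,::-1]
c=cv2.resize(c,None,fx=12,fy=12,interpolation=cv2.INTER_CUBIC);cv2.imwrite("pics/s5.png",c)
Rj,t=jig();q=lambda x,y,z:(proj("scene",Rj@(np.array([x,y,z])/1000)+t)[0]-[262,262]+.5)*12-.5
for n,p in dict(index=(40.5,111.3,38),ptr=(37.5,111.3,38),stop=(0,111.3,113),ruleend=(52,140,34),ruleend2=(24,140,34)).items():print(n,q(*p).round(0))
```

```text
slide [ 0.4 -0.3  1.8] tcp in jig [  0.4 111.8  85.8] F [-0.4 -6.1  7.5] gap 0.1272319790767371 50.51584303379059 t 7.3 tool in jig [-3.140e+00  2.000e-03  3.139e+00]
index [326. 271.]
ptr [339. 267.]
stop [509. -39.]
ruleend [332. 404.]
ruleend2 [459. 358.]
```

View pics/s5.png

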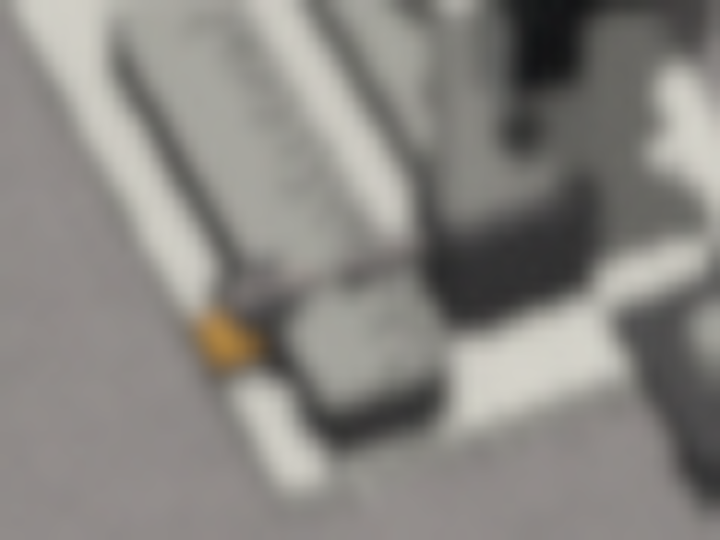

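The pointer (about (340–420, 265–245)) and the clip (about (235–305, 300–285)) form one straight light strip across the rule, so they are aligned. The stop is gripped at 50 N, so I'm handing in.

```bash
python3 -c "
from bench import order
print(order.hand_in())"
```

```text
the job is handed in; nothing more can be done
None
```

I pressed the lock button, drew the arm out to about 75 mm, level with the index clip as far as the pictures show, and handed in still gripping the stop at 50 N; no verdict came back.

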